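Tuck the cover under the sprung leaf of an instrument housing and hold it down

ROBOT

A 6-joint arm with a two-finger parallel gripper is mounted at the origin on the work surface. World frame = base frame: x ahead of the robot, y to its left, z up, the work surface at z = 0. Lengths are in m, angles in rad, forces in N, time in s.
With the tool pointing down it reaches from about 0.3 to 0.875 m from the base axis. Payload 6.4 kg.
Tool frame: the origin (TCP) lies at the centre of the arm's flange, where the gripper is bolted on; the fingertips stand 173 mm ahead of it and the grasp point (between the pads) lies 155 mm ahead of it (ctrl.pinch_z is the distance from the TCP to the grasp point, in m); z points along the fingers, y is the direction in which the jaws open and shut (so a half turn about z gives the same grasp; the last joint's range is limited). The gripper opens to 85 mm and grips with 20 to 120 N. Pads are 22 mm wide; open, the fingers measure 114 mm over their backs; the gripper's body (76 mm by 85 mm) begins 54 mm behind the grasp point. The pads swing forward as they close: fully open they stand 13 mm farther back than shut.
Start: joints at [-1.441, 0.181, 1.607, -0, 1.354, -0.206], TCP at [0.189, -0.543, 0.405] pointing down, gripper open.
Joint ranges: [-2.99, 2.99], [-0.89, 2.07], [0.3, 2.58], [-1.14, 4.28], [0, 2.63], [-3.12, 3.12]. Speed limits (rad/s): [2.57, 2.57, 3.01, 3.14, 3.14, 3.14].

INTERFACE

Orientations are given as a unit quaternion [w, x, y, z].
In Python, from bench import ctrl gives the robot as it stands.
- The arm moves only by the tool drive_tool, never from a script. Its argument "commands" is a list that holds one entry, the list of rows, each a list of 7 numbers: the shift along the tool's x, y, z in units of 50 mm (1.0 is 50 mm), then the turn, a rotation vector about the tool's x, y, z in units of 8 degrees (1.0 is 8 degrees), then the closure in counts, from 0 (fully open) to 255 (shut). A call has 1 to 10 rows; each row shifts and turns the commanded pose from where the row before left it, along the tool's axes as they then stand; what a row does not reach is not made up. A row lasts 1/10 s, in which the tool goes at most 50 mm and 8.59 degrees, less where a joint would pass 70% of its speed; a pose out of reach is approached as far as the arm can. A call is refused whole if a number of a shift passes 1 or a number of a turn 1, either way. A call with a gripper value outside its range is refused whole. The fingers move at their own pace and stop on an object; the grip force is fixed at half the most. Time passes only in rows, so rows that do not move let the fingers close. It gives the time, the measured TCP pose, the force and the opening at its end, in the units of the state.
- ctrl.get_obs(): the state, without advancing time (a new reading comes with each control period).
- ctrl.camera(name): name is "scene" or "top"; returns a dict with "pixels" (384x512x3 uint8, red, green, blue), "depth" (384x512 float32, m along the optical axis (not along the pixel's ray), 0 where there is no reading), "intrinsics" (3x3 intrinsics, pixels), "R" (3x3) and "t" (3): a world point X has camera coordinates R X + t. Camera axes: x right, y down, z forward; pixel columns grow to the right and rows downward; lengths in m; the calibration is good to about 2 mm. A picture is of the moment at which its call begins.
- ctrl.hand_in(): hands the job in, once; it reports no verdict.
The state is a dict: "time_s": time; "q": joint angles; "dq": joint speeds; "joint_efforts": joint torques, N m; "eef_pos": TCP position; "eef_rot": TCP orientation; "wrist_force": force on the tool from outside, world axes, zero at the start; "torque": the same for the moment, N m; "opening": opening from 0.0 (shut) to 1.0 (fully open).
Only numpy, scipy, OpenCV 4.12 (cv2) and the standard library are available. Lean on these libraries where they do the work, as an engineer would, in place of code of your own. Each camera call takes 0.05 s, during which the arm holds its last target. There are 200 camera calls.

TASK

Pick up the loose brass cover plate by its black grip and close the copper housing's open cavity with it: slide the plate's front edge under the housing's sprung metal leaf, without lifting the leaf, until the edge stops against the steel stop block, with the plate straight and centred on the housing. Press the cover flat on the housing with a light, steady push (about 10 N; never hard) and finish while still holding it pressed down there: do not let go. Leave the jar, the screwdriver and the tray where they are.

Things in the scene. Friction and masses are not known exactly. Their poses are not given: they have to be found in the camera images.
- cover_grip (a point): Pinch point in the black upright grip block of the loose cover plate: 30 mm above the plate's underside, 14 mm below the grip's top. Grip 12 mm thick (x), 36 mm wide (y); close along x, from above. Axes: x to the plate's front edge (65 mm ahead of this point; the rear end is 35 mm behind it), z up. The cover lies flat on the bench, about 0.22 kg.
- cover_edge (a point): Middle of the cover's front edge, at its underside: 65 mm ahead (+x) of and 30 mm below cover_grip, same axes. The cover is a bare brass plate 100 mm long (x), 60 mm wide (y), 4 mm thick, its front 4 mm stepped down to 2.5 mm.
- housing_top (a point): Copper block fixed to the bench, upper face 30 mm up (this point in its plane, on the middle line), x -65 to 60 mm, 80 mm wide, open cavity x -45 to 10, y -25 to 25 mm. x points to the leaf's hinge (the slide-in direction), z up. Steel stop block on the face, 6 mm high, 70 mm wide, near face at x = 38 mm. With the cover home, cover_edge is at (38, 0, 0) mm here, x axes agreeing.
- leaf_edge (a point): Middle of the front edge of the sprung steel leaf's flat part, at its underside: x = 16, z = 7 mm from housing_top at rest. Leaf 50 mm wide, 3 mm thick, hinged along y over the stop block (x = 50, z = 8.5 mm); flat underside 7 mm above the face. From this edge an upturned lip rises towards -x, to x = 8 mm and z = 13 mm.
- leaf (a joint): Angle of the leaf in rad: 0 at rest (flat, on its stop), grows as its free edge is lifted (0.07 is 2.4 mm at the edge). A weak spring and its weight return it; about 2 N at the edge lifts it.
- jar: Bystander: small jar with a screw cap, 52 mm across, 70 mm high, standing; origin at the centre of its underside.
- driver: Bystander: screwdriver about 150 mm long, lying on the bench; origin at its underside.
- tray: Bystander: open white tray, 110 x 80 x 25 mm; origin at the centre of its underside.
Mind the look-alikes: they are no part of the job. Of the things like the part that bears cover_grip, leave any that is purple; of the rest the smaller one is meant.

How it is judged:
By the outcome, as a careful person would: the job done as asked, in the order asked, and still so for the second after the job is handed in, while the arm keeps its last pose, push and grip.
It also fails if it takes over 48 s, if anything falls off the work surface, if the arm or the gripper's body presses on something with over 40 N, if the wrist force passes 120 N, or if a joint passes its speed limit or range.

## Working session

There is one attempt and no reset: what is moved stays moved. The work goes in short steps, Python scripts to look and compute and a tool call to move; the robot and the scene stay as the last step left them, time stands still between calls to the robot, and variables do not carry over. Pictures are saved under pics/ and viewed, about 8 in all and at most 12, crops included, and the job is handed in when it is done.

Besides the shell and the picture viewer there is one more tool, called after "Emit:" as name([rows], argument=value, ...), one row to a line, values as JSON. drive_tool: Moves the arm, as the interface text tells. Its arguments: {"type":"object","properties":{"commands":{"type":"array","items":{"type":"array","items":{"type":"array","items":{"type":"number"}}}}},"required":["commands"]}

```bash
mkdir -p pics; cat > h.py <<'E'
import numpy as np, cv2
from bench import ctrl
def snap(n,f=None):
    c=ctrl.camera(n)
    if f: cv2.imwrite('pics/'+f,c['pixels'][:,:,::-1])
    return c
def ray(c,u,v,z):
    K,R,t=[np.array(c[k]) for k in('intrinsics','R','t')]
    o=-R.T@t; d=R.T@np.linalg.inv(K)@np.array([u,v,1.]); return o+d*(z-o[2])/d[2]
def pts(c):
    K,R,t=[np.array(c[k]) for k in('intrinsics','R','t')]
    v,u=np.mgrid[:384,:512]; p=np.stack([u,v,np.ones_like(u)],-1)@np.linalg.inv(K).T*c['depth'][...,None]
    return (p-t)@R
E
python3 - <<'E'
from h import *
for n in('scene','top'):
    c=snap(n); np.savez(n+'0.npz',**c)
    im=c['pixels'][:,:,::-1]
    cv2.imwrite(f'pics/{n}0.png',cv2.resize(im,(768,576)))
    print(n,c['R'],c['t'],c['intrinsics'])
o=ctrl.get_obs();print(o)
E
```

```text
scene [[ 0.26839572  0.96325371 -0.0102967 ]
 [ 0.6307212  -0.18379982 -0.75392864]
 [-0.72811709  0.19585687 -0.65687563]] [-0.15489706 -0.29889261  1.65250104] [[422.11703301   0.         259.66939328]
 [  0.         422.11703301 186.01130213]
 [  0.           0.           1.        ]]
top [[-0.01195308 -0.99992561  0.00242999]
 [-0.99816789  0.01178785 -0.05934567]
 [ 0.05931261 -0.0031349  -0.99823453]] [-0.01449201  0.52178885  1.23435266] [[427.10434871   0.         255.79073745]
 [  0.         427.10434871 186.96880181]
 [  0.           0.           1.        ]]
{'time_s': 0.1, 'q': array([-1.44129953e+00,  1.81490227e-01,  1.60792316e+00, -2.03560280e-06,
        1.35380225e+00, -2.06307888e-01]), 'dq': array([ 0.00069674,  0.00036053, -0.00172664, -0.00030472,  0.00066867,
       -0.00016406]), 'joint_efforts': array([ 1.86653810e-04, -4.45878482e+01, -3.52237487e+01, -1.85508761e-04,
        4.17261530e-03,  8.88801907e-06]), 'eef_pos': array([ 0.18946066, -0.54264534,  0.40385349]), 'eef_rot': array([-8.10932644e-04,  9.85937124e-01,  1.67114720e-01,  3.01651445e-05]), 'wrist_force': array([-0.21223894, -0.74656238,  0.17845925]), 'torque': array([-0.03734754,  0.04689949,  0.00031202]), 'opening': 0.9999111561150403}
```

View pics/top0.png

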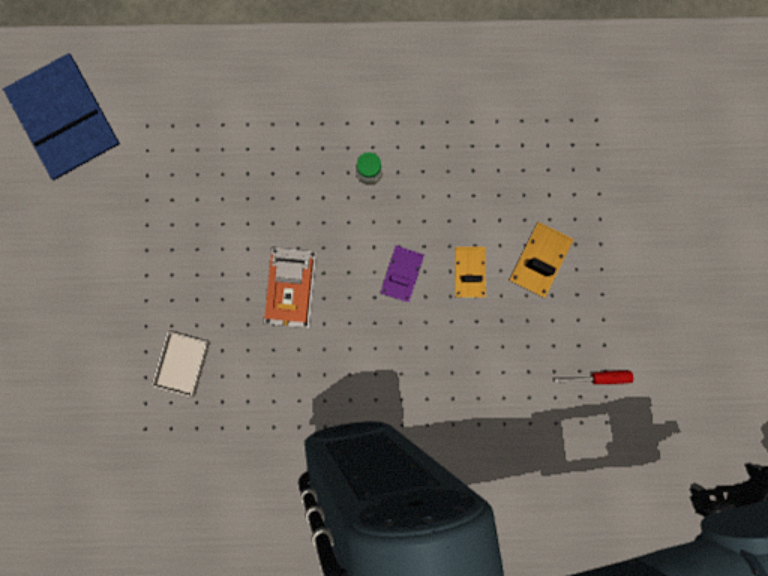

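View pics/scene0.png

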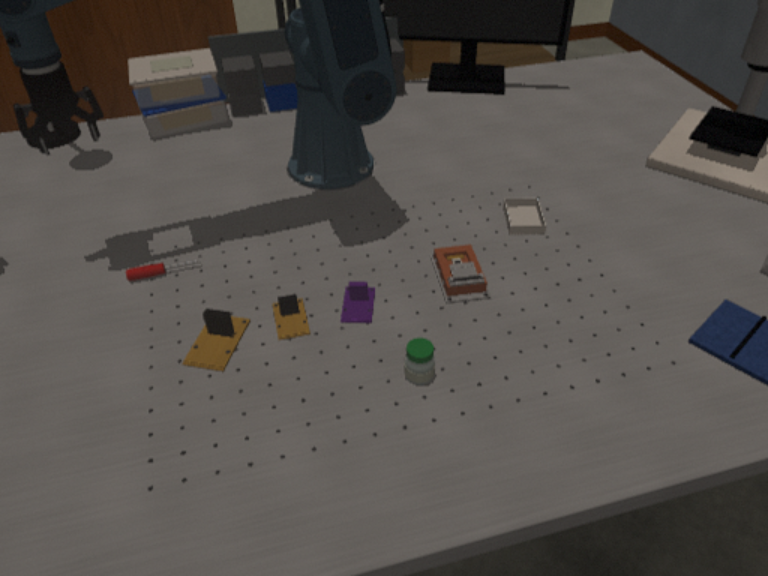

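Candidates in the top view (768-px scale): purple plate (403,273) is excluded by colour. Of the two brass ones, (542,260) is larger and (470,272) is smaller at about 100×60 mm, so the small brass one is meant. The housing is at (290,287), with its leaf and hinge towards image top (+x). I'll measure and confirm in one crop.

```bash
python3 - <<'E'
from h import *
c=dict(np.load('top0.npz')); im=c['pixels']; P=pts(c)
hsv=cv2.cvtColor(im,cv2.COLOR_RGB2HSV)
def rect(mask,z,name):
    cs,_=cv2.findContours(mask.astype(np.uint8),cv2.RETR_EXTERNAL,cv2.CHAIN_APPROX_NONE)
    for k in cs:
        if cv2.contourArea(k)<150: continue
        w=np.array([ray(c,*p[0],z)[:2] for p in k])*1000
        r=cv2.minAreaRect(w.astype(np.float32)); print(name,k[:,0].mean(0),r)
H,S,V=[hsv[...,i] for i in range(3)]
print(hsv[170,310],hsv[200,180],hsv[185,312])
br=(H>=14)&(H<28)&(S>130)&(V>70)
rect(br,0.004,'brass')
rect((H<13)&(S>130)&(V>70),0.03,'copper')
# grip depth
for (u0,u1,v0,v1,lo) in((302,326,162,200,.03),):
    Q=P[v0:v1,u0:u1].reshape(-1,3); q=Q[Q[:,2]>lo]; print('grip',len(q),q.mean(0),q.min(0),q.max(0))
Q=P[160:222,170:215]; print((Q[::3,::3,2]*1000).round().astype(int))
a=cv2.resize(im[155:225,165:335,::-1],None,fx=4.7,fy=4.7,interpolation=cv2.INTER_CUBIC)
s=dict(np.load('scene0.npz'))['pixels'][155:235,170:335,::-1]
s=cv2.resize(s,(a.shape[1],int(80*a.shape[1]/165)),interpolation=cv2.INTER_CUBIC)
o=np.vstack([a,s]);o=o[:] ; cv2.imwrite('pics/crop1.png',cv2.resize(o,(int(o.shape[1]*598/o.shape[0]),598)))
E
```

```text
[ 19 191 190] [  9 174 173] [105  19  27]
brass [313.23300971 180.81553398] ((539.4906005859375, -190.17935180664062), (59.28636932373047, 98.10298156738281), 88.93917846679688)
brass [360.54098361 172.59016393] ((561.0242919921875, -331.2567138671875), (78.84671020507812, 128.3709259033203), 62.590858459472656)
copper [408.328125 251.21875 ] ((331.5139465332031, -456.5451965332031), (72.14483642578125, 22.79292106628418), 89.30389404296875)
copper [192.29375 192.73125] ((508.6263427734375, 163.60031127929688), (81.50045776367188, 123.11446380615234), 83.807373046875)
grip 58 [ 0.51965055 -0.17750245  0.12769147] [ 0.44744698 -0.20750876  0.03055887] [ 0.5296265  -0.01677213  1.26317458]
[[ 2  6  1  0  3  4 -2  1  2 -1  1 -1  3  4  2]
 [-2 -3 -1  5  2  0 -1  0 -3  0 -3 -1  2 -1  6]
 [ 3 -3 -3  0  7  7  7 12  3  8  6 -2  1  1  3]
 [ 0 -3  4  2 37 36  4  6  7  1  7  7  6  1  0]
 [ 2 -2 -3 -1 48 42 40 40 40 42 36 42 29  3 -2]
 [ 0 -1  3  1 39 38 38 41 44 42 45 44 30  7 -3]
 [ 4  2  1 29 33 38 39 39 40 40 37 32 25  3 -2]
 [ 2  3 -2 33 29 40 42 40 43 36 37 30 33  3 -1]
 [ 3  2 -2 28 29 42 34 36 35 41 38 29 34 -1  5]
 [-2  0  2 32 33 44 45 41 41 43 39 25 24  3 -1]
 [-5 -1 -4 32 29 25 16 15 18 18 18 37 22 -3 -2]
 [ 1  4  4 33 25 18 21 23 22 21 20 25 24  1  5]
 [-1  6  1 29 27 16 21 24 21 19 29 29  5  2  2]
 [ 4  3 -2 33 30 17 21 28 24 19 34 28  2 -6  3]
 [ 0  4 -2 30 23 22 23 22 22 18 30 33  8  4  2]
 [-1  3  4 34 26 20 18 23 23 25 28 30  3 -2  1]
 [ 0  4 32 28 33 29 36 27 27 32 31 35  5  3  5]
 [ 3 -5 34 28 33 29 32 28 30 25 28 30  9  1 -1]
 [ 5 -4  7  7  8  4  7 24  7  5 10 32  4  2 -2]
 [-3  1  3 -2  0  2 -1 -3 -4  1  5  4 -2  3  1]
 [-1  0  0 -2 -3 -1  0  0 -4 -1  1  0 -2 -1 -1]]
```

View pics/crop1.png

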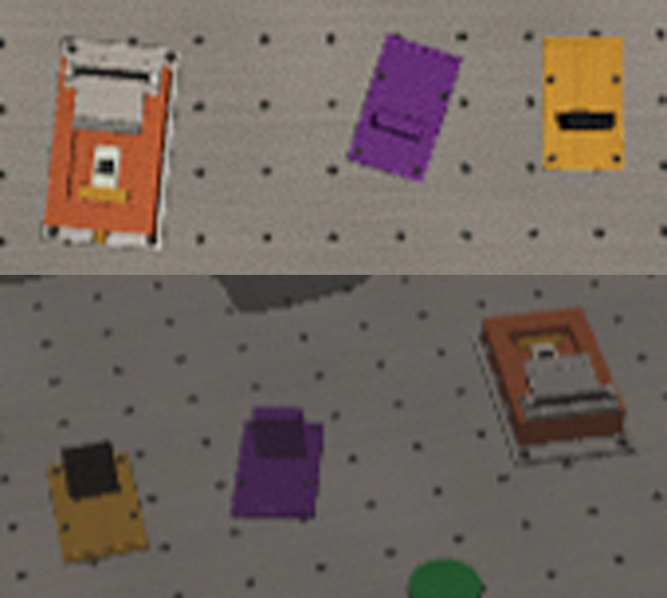

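The crop confirms it: the small brass plate is at top-view pixel (313,181) with its black grip towards the rear (-x). The housing is yawed about -6°. I'll turn the tool so its jaws lie along the cover's x, and refine the grip and housing meanwhile.

Emit:
drive_tool([
  [[0,0,0,0,0,-1,0],[0,0,0,0,0,-1,0],[0,0,0,0,0,-1,0],[0,0,0,0,0,-1,0],[0,0,0,0,0,-1,0],[0,0,0,0,0,-1,0],[0,0,0,0,0,-1,0],[0,0,0,0,0,-1,0],[0,0,0,0,0,-0.72,0],[0,0,0,0,0,0,0]],
])

```text
time_s: 1.1
eef_pos: [0.1895, -0.5427, 0.4042]
eef_rot: [-0.0, 0.713, 0.701, 0.0]
wrist_force: [-1.2, -0.4, -0.7]
opening: 1.001
```

```bash
cat >> h.py <<'E'
from scipy.spatial.transform import Rotation as Ro
def to(x,y,z,yaw):  # yaw of tool y (=cover x), deg; prints shift in tool axes/units, turn units
    o=ctrl.get_obs(); w=o['eef_rot']; R=Ro.from_quat([w[1],w[2],w[3],w[0]])
    g=np.deg2rad(yaw); c,s=np.cos(g),np.sin(g)
    T=Ro.from_matrix(np.array([[-s,c,0],[c,s,0],[0,0,-1]]).T.reshape(3,3).T)
    d=R.inv().apply(np.array([x,y,z])-o['eef_pos'])/.05
    print('pos',o['eef_pos'].round(4),'units',d.round(3),'turn',((R.inv()*T).as_rotvec(True)/8).round(3),'F',o['wrist_force'].round(1),'op',round(o['opening'],3),'t',round(o['time_s'],2))
E
python3 - <<'E'
from h import *
for n in('top','scene'):
    c=dict(np.load(n+'0.npz')); im=c['pixels']; hsv=cv2.cvtColor(im,cv2.COLOR_RGB2HSV);H,S,V=[hsv[...,i] for i in range(3)]
    u0,u1,v0,v1=(302,326,162,200) if n=='top' else (180,208,190,228)
    m=np.zeros(H.shape,np.uint8); m[v0:v1,u0:u1]=(V<60)[v0:v1,u0:u1]
    v,u=np.nonzero(m); print(n,'grip px',u.mean(),v.mean(),u.min(),u.max(),v.min(),v.max(),ray(c,u.mean(),v.mean(),.044),ray(c,u.mean(),v.mean(),.03))
c=dict(np.load('top0.npz'));im=c['pixels'].astype(int)
for v in(190,200,208,213): print(v,[tuple(im[v,u]) for u in range(174,212)][::1])
E
```

```text
top grip px 313.62068965517244 185.22413793103448 305 322 163 195 [ 0.52293368 -0.18611258  0.044     ] [ 0.5238005  -0.18805715  0.03      ]
scene grip px 192.10179640718562 203.50898203592814 183 207 196 226 [ 0.54939703 -0.18898079  0.044     ] [ 0.53420491 -0.18828635  0.03      ]
190 [(np.int64(136), np.int64(129), np.int64(122)), (np.int64(139), np.int64(132), np.int64(122)), (np.int64(137), np.int64(131), np.int64(123)), (np.int64(133), np.int64(132), np.int64(129)), (np.int64(155), np.int64(106), np.int64(85)), (np.int64(165), np.int64(81), np.int64(48)), (np.int64(168), np.int64(83), np.int64(48)), (np.int64(171), np.int64(86), np.int64(50)), (np.int64(177), np.int64(88), np.int64(52)), (np.int64(119), np.int64(54), np.int64(32)), (np.int64(146), np.int64(77), np.int64(46)), (np.int64(176), np.int64(88), np.int64(52)), (np.int64(173), np.int64(89), np.int64(51)), (np.int64(168), np.int64(86), np.int64(48)), (np.int64(164), np.int64(79), np.int64(43)), (np.int64(165), np.int64(85), np.int64(44)), (np.int64(173), np.int64(82), np.int64(46)), (np.int64(172), np.int64(81), np.in
[... 5446 characters left out ...]
p.int64(41)), (np.int64(180), np.int64(83), np.int64(42)), (np.int64(184), np.int64(87), np.int64(48)), (np.int64(182), np.int64(85), np.int64(45)), (np.int64(183), np.int64(89), np.int64(46)), (np.int64(181), np.int64(83), np.int64(43)), (np.int64(193), np.int64(97), np.int64(54)), (np.int64(170), np.int64(76), np.int64(43)), (np.int64(72), np.int64(25), np.int64(7)), (np.int64(179), np.int64(172), np.int64(167)), (np.int64(116), np.int64(113), np.int64(105)), (np.int64(121), np.int64(111), np.int64(108)), (np.int64(137), np.int64(126), np.int64(117)), (np.int64(133), np.int64(132), np.int64(124)), (np.int64(134), np.int64(129), np.int64(117)), (np.int64(135), np.int64(129), np.int64(120))]
```

```bash
cat >> h.py <<'E'
def housing(c):
    im=c['pixels']; h=cv2.cvtColor(im,cv2.COLOR_RGB2HSV);H,S,V=[h[...,i] for i in range(3)]
    m=(H<14)&(S>120)&(V>130); L=[];R=[]
    for v in range(176,211):
        u=np.nonzero(m[v,165:220])[0]+165
        if len(u)>3: L.append(ray(c,u[0]-.5,v,.03)[:2]); R.append(ray(c,u[-1]+.5,v,.03)[:2])
    out=[]
    for e in(L,R):
        vx,vy,x0,y0=cv2.fitLine(np.array(e,np.float32)*1000,cv2.DIST_HUBER,0,.01,.01).ravel()
        if vx<0: vx,vy=-vx,-vy
        out.append((np.degrees(np.arctan2(vy,vx)), y0+(500-x0)*vy/vx)); 
    return out,m
E
python3 - <<'E'
from h import *
c=dict(np.load('top0.npz')); o,m=housing(c); print('L,R lines (deg, y at x=500)',o)
cs,_=cv2.findContours(m[150:225,165:220].astype(np.uint8),cv2.RETR_EXTERNAL,cv2.CHAIN_APPROX_NONE)
k=max(cs,key=cv2.contourArea); print(cv2.minAreaRect(np.array([ray(c,p[0][0]+165,p[0][1]+150,.03)[:2]*1000 for p in k],np.float32)))
# rear edge, cavity: column scan along middle line
g=c['pixels']
for u in (180,184,189): print(u,[(v,*map(int,g[v,u])) for v in range(204,219)])
to(.5235,-.189,.30,-1.); to(.5235,-.189,.185,-1.)
E
```

```text
L,R lines (deg, y at x=500) [(np.float32(-6.1101756), np.float32(205.62074)), (np.float32(-6.1159167), np.float32(126.045654))]
((508.8067626953125, 165.0384063720703), (79.58363342285156, 122.7939224243164), 84.00958251953125)
180 [(204, 169, 82, 45), (205, 173, 89, 53), (206, 173, 85, 54), (207, 174, 88, 53), (208, 173, 88, 53), (209, 168, 85, 52), (210, 172, 89, 53), (211, 172, 80, 44), (212, 165, 108, 89), (213, 150, 143, 132), (214, 161, 157, 148), (215, 159, 149, 139), (216, 143, 137, 127), (217, 136, 127, 120), (218, 135, 128, 120)]
184 [(204, 181, 95, 56), (205, 179, 93, 55), (206, 179, 88, 59), (207, 170, 84, 50), (208, 174, 88, 51), (209, 173, 85, 48), (210, 174, 90, 53), (211, 178, 88, 49), (212, 165, 83, 49), (213, 156, 132, 121), (214, 175, 173, 163), (215, 179, 175, 166), (216, 161, 159, 149), (217, 130, 125, 116), (218, 136, 127, 118)]
189 [(204, 177, 128, 43), (205, 173, 113, 44), (206, 168, 97, 52), (207, 157, 76, 46), (208, 177, 92, 57), (209, 174, 83, 49), (210, 173, 87, 50), (211, 177, 90, 53), (212, 178, 87, 51), (213, 155, 90, 54), (214, 128, 92, 41), (215, 129, 91, 32), (216, 126, 101, 63), (217, 130, 121, 110), (218, 135, 128, 121)]
pos [ 0.1895 -0.5427  0.4042] units [7.183 6.562 2.09 ] turn [-0.001 -0.007  0.006] F [-1.2 -0.4 -0.7] op 1.001 t 1.1
pos [ 0.1895 -0.5427  0.4042] units [7.181 6.562 4.39 ] turn [-0.001 -0.007  0.006] F [-1.2 -0.4 -0.7] op 1.001 t 1.1
```

Emit:
drive_tool([
  [[0.5,0.5,0,0,0,0,0],[0.6,0.55,0.1,0,0,0,0],[0.6,0.55,0.2,0,0,0,0],[0.6,0.55,0.2,0,0,0,0],[0.6,0.55,0.2,0,0,0,0],[0.6,0.55,0.2,0,0,0,0],[0.6,0.55,0.2,0,0,0,0],[0.6,0.55,0.2,0,0,0,0],[0.6,0.55,0.2,0,0,0,0],[0.6,0.55,0.2,0,0,0,0]],
])

```text
time_s: 2.1
eef_pos: [0.468, -0.2512, 0.3192]
eef_rot: [-0.0, 0.714, 0.7, -0.0]
wrist_force: [0.0, -0.7, -0.2]
opening: 0.996
```

Emit:
drive_tool([
  [[0.6,0.55,0.2,0,0,0,0],[0.6,0.55,0.1,0,0,0,0],[0.08,0.01,0,0,0,0,0],[0,0,0,0,0,0,0],[0,0,0,0,0,0,0]],
])

```text
time_s: 2.6
eef_pos: [0.5233, -0.1901, 0.3047]
eef_rot: [-0.0, 0.714, 0.7, -0.0]
wrist_force: [-0.4, 0.2, -0.8]
opening: 1.001
```

```bash
python3 - <<'E'
from h import *
to(.5235,-.189,.185,-1.)
E
```

```text
pos [ 0.5233 -0.1901  0.3047] units [0.023 0.004 2.393] turn [-0.003  0.002 -0.01 ] F [-0.4  0.2 -0.8] op 1.001 t 2.6
```

Emit:
drive_tool([
  [[0.02,0,0.4,0,0,0,0],[0,0,0.5,0,0,0,0],[0,0,0.5,0,0,0,0],[0,0,0.4,0,0,0,0],[0,0,0.3,0,0,0,0],[0,0,0.2,0,0,0,0],[0,0,0.09,0,0,0,0],[0,0,0,0,0,0,0]],
])

```text
time_s: 3.4
eef_pos: [0.5237, -0.189, 0.1851]
eef_rot: [-0.0, 0.713, 0.701, -0.0]
wrist_force: [-0.5, 0.3, 1.3]
opening: 1.003
```

Emit:
drive_tool([
  [[0,0,0,0,0,0,120],[0,0,0,0,0,0,160],[0,0,0,0,0,0,190],[0,0,0,0,0,0,210],[0,0,0,0,0,0,230],[0,0,0,0,0,0,255],[0,0,0,0,0,0,255],[0,0,0,0,0,0,255],[0,0,0,0,0,0,255],[0,0,0,0,0,0,255]],
])

```text
time_s: 4.4
eef_pos: [0.5239, -0.1887, 0.1856]
eef_rot: [0.0, 0.713, 0.701, 0.0]
wrist_force: [-0.4, 0.1, 5.2]
opening: 0.135
```

```bash
python3 - <<'E'
from h import *
to(.5235,-.189,.185,-1.)
for n in('scene','top'): snap(n,f'{n}1.png')
a=cv2.imread('pics/scene1.png')[150:280,110:340];cv2.imwrite('pics/scene1c.png',cv2.resize(a,None,fx=3,fy=3,interpolation=cv2.INTER_CUBIC))
E
```

```text
pos [ 0.5239 -0.1887  0.1856] units [-0.005 -0.009  0.011] turn [0.004 0.002 0.   ] F [-0.4  0.1  5.2] op 0.135 t 4.4
```

View pics/scene1c.png

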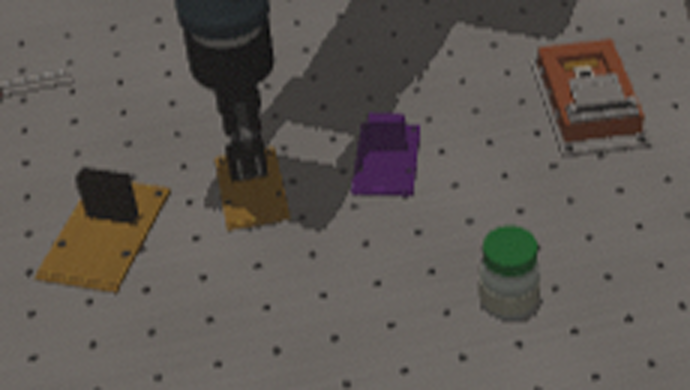

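The gripper is holding the grip (opening 0.135 × 85 ≈ 11.5 mm); in crop scene1c the fingers straddle it at about (245,155). Now lift.

Emit:
drive_tool([
  [[0,0,-0.1,0,0,0,255],[0,0,-0.2,0,0,0,255],[0,0,-0.4,0,0,0,255],[0,0,-0.4,0,0,0,255],[0,0,-0.4,0,0,0,255],[0,0,-0.4,0,0,0,255],[0,0,-0.3,0,0,0,255],[0,0,-0.2,0,0,0,255],[0,0,0,0,0,0,255],[0,0,0,0,0,0,255]],
])

```text
time_s: 5.5
eef_pos: [0.5235, -0.1885, 0.3046]
eef_rot: [-0.0, 0.713, 0.701, -0.0]
wrist_force: [-0.6, -0.3, -2.2]
opening: 0.129
```

```bash
python3 - <<'E'
from h import *
to(.4387,.1724,.28,-6.1)
E
```

```text
pos [ 0.5235 -0.1885  0.3046] units [ 7.188 -1.821  0.497] turn [-0.005 -0.003  0.637] F [-0.6 -0.3 -2.2] op 0.129 t 5.5
```

Emit:
drive_tool([
  [[0.2,-0.05,0,0,0,0,255],[0.4,-0.1,0,0,0,0,255],[0.5,-0.13,0,0,0,0,255],[0.5,-0.13,0,0,0,0,255],[0.5,-0.13,0,0,0,0,255],[0.5,-0.13,0,0,0,0,255],[0.5,-0.13,0,0,0,0,255],[0.5,-0.13,0,0,0,0,255],[0.5,-0.13,0,0,0,0,255],[0.5,-0.13,0,0,0,0,255]],
])

```text
time_s: 6.5
eef_pos: [0.4666, 0.0447, 0.3045]
eef_rot: [-0.001, 0.713, 0.701, -0.0]
wrist_force: [-0.5, -1.5, -0.7]
opening: 0.13
```

Emit:
drive_tool([
  [[0.5,-0.13,0,0,0,0,255],[0.5,-0.13,0,0,0,0,255],[0.5,-0.13,0,0,0,0,255],[0.5,-0.13,0,0,0,0,255],[0.4,-0.1,0,0,0,0,255],[0.19,-0.05,0.2,0,0,0,255],[0,0,0.2,0,0,0.3,255],[0,0,0.1,0,0,0.34,255],[0,0,0,0,0,0,255],[0,0,0,0,0,0,255]],
])

```text
time_s: 7.5
eef_pos: [0.4365, 0.1725, 0.2795]
eef_rot: [-0.0, 0.743, 0.669, -0.001]
wrist_force: [-0.5, -0.3, -1.2]
opening: 0.125
```

```bash
python3 - <<'E'
from h import *
to(.4387,.1724,.217,-6.1)
c=snap('top','top2.png');np.savez('top2.npz',**c);d=snap('scene','scene2.png')
a=cv2.resize(c['pixels'][150:270,140:270,::-1],None,fx=3,fy=3,interpolation=cv2.INTER_CUBIC)
b=cv2.resize(d['pixels'][110:230,240:370,::-1],None,fx=3,fy=3,interpolation=cv2.INTER_CUBIC)
cv2.imwrite('pics/c2.png',np.hstack([a,b]))
E
```

```text
pos [0.4365 0.1725 0.2795] units [0.004 0.046 1.251] turn [-0.009  0.002  0.007] F [-0.5 -0.3 -1.2] op 0.125 t 7.5
```

View pics/c2.png

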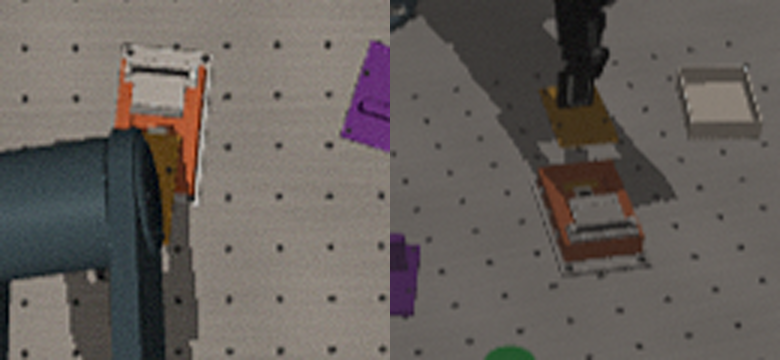

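The scene view shows the plate held level behind the housing, with its front edge at crop (575,143) and the housing at (590,205). Now I'll lower to about 2 mm above the face, still clear of the leaf.

Emit:
drive_tool([
  [[0,0.02,0.2,0,0,0,255],[0,0.02,0.3,0,0,0,255],[0,0,0.3,0,0,0,255],[0,0,0.2,0,0,0,255],[0,0,0.14,0,0,0,255],[0,0,0.1,0,0,0,255],[0,0,0,0,0,0,255],[0,0,0,0,0,0,255]],
])

```text
time_s: 8.4
eef_pos: [0.4393, 0.1722, 0.2185]
eef_rot: [0.0, 0.744, 0.668, 0.0]
wrist_force: [-0.1, -0.2, -2.0]
opening: 0.131
```

```bash
python3 - <<'E'
from h import *
to(.4387,.1724,.217,-6.1)
c=snap('top','top3.png');np.savez('top3.npz',**c);d=snap('scene','scene3.png');np.savez('scene3.npz',**d)
a=cv2.resize(c['pixels'][150:230,160:220,::-1],(390,520),interpolation=cv2.INTER_CUBIC)
b=cv2.resize(d['pixels'][140:210,280:335,::-1],(408,520),interpolation=cv2.INTER_CUBIC)
cv2.imwrite('pics/c3.png',np.hstack([a,b]))
E
```

```text
pos [0.4393 0.1722 0.2185] units [ 0.002 -0.011  0.03 ] turn [ 0.004 -0.001 -0.002] F [-0.1 -0.2 -2. ] op 0.131 t 8.4
```

View pics/c3.png

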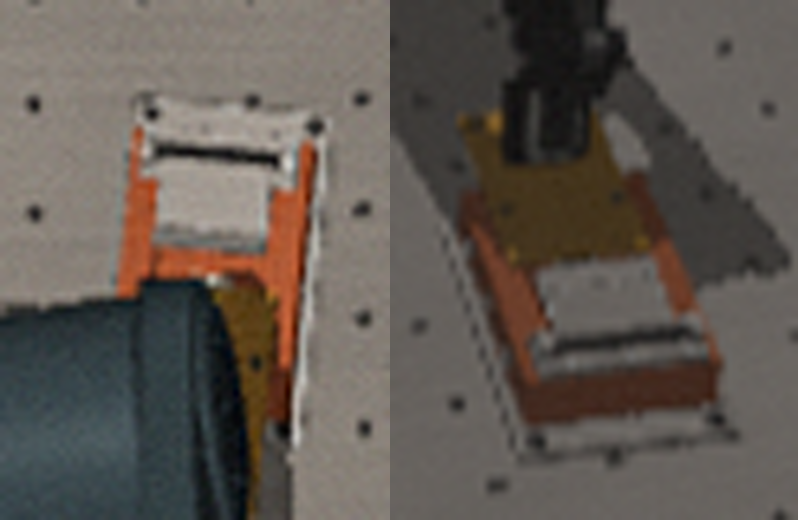

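The plate is visible in both views: top crop right edge at (270,350), scene crop front edge at about (575,255), just short of the leaf. I'll measure the lateral gap and the yaw.

```bash
cat >> h.py <<'E'
def gap(c,zp):
    """top view: housing right edge and plate right edge lines, in mm / deg"""
    im=c['pixels']; h=cv2.cvtColor(im,cv2.COLOR_RGB2HSV);H,S,V=[h[...,i].astype(int) for i in range(3)]
    hr=[];pr=[];txt=[]
    for v in range(178,215):
        br=[u for u in range(185,212) if 15<=H[v,u]<30 and S[v,u]>110 and V[v,u]>50]
        cu=[u for u in range(190,212) if (H[v,u]<14) and S[v,u]>120 and V[v,u]>130]
        if cu and v<205: hr.append(ray(c,max(cu)+.5,v,.03)[:2]*1000)
        if len(br)>3: pr.append(ray(c,max(br)+.5,v,zp)[:2]*1000); txt.append((v,max(br)))
    r=[]
    for e in(hr,pr):
        vx,vy,x0,y0=cv2.fitLine(np.array(e,np.float32),cv2.DIST_HUBER,0,.01,.01).ravel()
        r.append((len(e),round(float(np.degrees(np.arctan(vy/vx))),2),x0,y0,float(y0+(460-x0)*vy/vx)))
    return r,txt
E
python3 - <<'E'
from h import *
c=dict(np.load('top3.npz')); print(gap(c,.037))
d=dict(np.load('scene3.npz'));h=cv2.cvtColor(d['pixels'],cv2.COLOR_RGB2HSV)
for v in (160,165,170,174,177,180,184): print(v,[(u,*map(int,h[v,u])) for u in range(286,334,1)])
E
```

```text
([(27, -5.57, np.float32(510.75296), np.float32(124.82656), 129.7752685546875), (16, -2.03, np.float32(479.69763), np.float32(135.99895), 136.69654846191406)], [(194, 197), (195, 201), (196, 202), (197, 201), (198, 201), (199, 201), (200, 201), (201, 201), (202, 201), (203, 201), (204, 201), (205, 201), (206, 201), (208, 200), (209, 200), (210, 200)])
160 [(286, 12, 20, 64), (287, 18, 21, 61), (288, 15, 25, 62), (289, 20, 13, 61), (290, 19, 75, 71), (291, 17, 145, 67), (292, 17, 149, 65), (293, 17, 148, 67), (294, 19, 158, 63), (295, 13, 77, 30), (296, 0, 26, 20), (297, 10, 43, 18), (298, 15, 13, 40), (299, 23, 18, 56), (300, 30, 6, 44), (301, 0, 8, 34), (302, 60, 7, 39), (303, 40, 19, 40), (304, 150, 8, 32), (305, 0, 0, 24), (306, 16, 125, 43), (307, 18, 157, 65), (308, 18, 158, 66), (309, 19, 115, 73), (310, 15, 20, 102), (311, 19, 19, 106), (312, 13, 17, 104), (313, 17, 22, 104), (314, 9, 28, 91), (315, 15, 23, 66), (316, 15, 26, 60), (317, 15, 26, 60), (318, 15, 16, 65), (319, 10, 25, 62), (320, 8, 17, 60), (321, 10, 24, 63), (322, 13, 22, 83), (323, 17, 23, 102), (324, 13, 22, 1
[... 5134 characters left out ...]
108), (298, 9, 142, 108), (299, 9, 113, 99), (300, 11, 72, 106), (301, 9, 62, 82), (302, 9, 19, 94), (303, 13, 19, 93), (304, 15, 21, 97), (305, 13, 25, 93), (306, 17, 20, 91), (307, 13, 25, 93), (308, 19, 23, 87), (309, 13, 22, 83), (310, 13, 22, 83), (311, 13, 21, 84), (312, 20, 22, 71), (313, 12, 22, 58), (314, 20, 13, 61), (315, 8, 17, 59), (316, 10, 17, 45), (317, 15, 21, 49), (318, 165, 13, 39), (319, 15, 15, 35), (320, 12, 22, 59), (321, 18, 15, 87), (322, 10, 64, 100), (323, 11, 58, 105), (324, 15, 25, 104), (325, 17, 22, 105), (326, 11, 19, 107), (327, 18, 24, 105), (328, 11, 19, 105), (329, 13, 17, 105), (330, 11, 19, 105), (331, 15, 24, 105), (332, 8, 19, 107), (333, 17, 23, 100)]
```

```bash
cat >> h.py <<'E'
def line(e):
    vx,vy,x0,y0=cv2.fitLine(np.array(e,np.float32),cv2.DIST_HUBER,0,.01,.01).ravel(); return float(np.degrees(np.arctan(vy/vx))),float(x0),float(y0)
def margin(d,zp,rows=range(163,175),hrows=range(163,184)):
    """scene view: +y edges of plate (hue crossing) and housing (saturation crossing)"""
    h=cv2.cvtColor(cv2.GaussianBlur(d['pixels'],(1,3),0),cv2.COLOR_RGB2HSV).astype(float);H,S=h[...,0],h[...,1]
    pl=[];ho=[]
    for v in hrows:
        for u in range(325,305,-1):
            if S[v,u]>=88:
                ho.append(ray(d,u+(S[v,u]-88)/(S[v,u]-S[v,u+1]),v,.03)[:2]*1000)
                if v in rows:
                    for w in range(u,u-9,-1):
                        if H[v,w]>=13.5 and H[v,w-1]>=13.5: pl.append(ray(d,w+(H[v,w]-13.5)/(H[v,w]-H[v,w+1]+1e-6),v,zp)[:2]*1000);break
                break
    P,Q=line(pl),line(ho); g=np.deg2rad(-6.1); n=np.array([-np.sin(g),np.cos(g)])
    print('plate',np.round(P,2),len(pl),'housing',np.round(Q,2),len(ho),'margin +y (want 10):',round(float((np.array(Q[1:])-P[1:])@n),2))
E
python3 - <<'E'
from h import *
d=dict(np.load('scene3.npz')); margin(d,.037)
d0=dict(np.load('scene0.npz')); margin(d0,.037)
# top: subpixel right (-y) plate edge/housing edge
c=dict(np.load('top3.npz'));h=cv2.cvtColor(c['pixels'],cv2.COLOR_RGB2HSV)
for v in (196,200,204,208,210): print(v,[(u,*map(int,h[v,u])) for u in range(197,209)])
E
```

```text
plate [ -6.56 487.65 197.09] 12 housing [ -5.23 498.7  208.09] 20 margin +y (want 10): 12.11
plate [-3.2000e-01  4.8991e+02  1.8138e+02] 2 housing [ -6.29 498.88 207.78] 20 margin +y (want 10): 27.21
196 [(197, 19, 188, 87), (198, 18, 202, 77), (199, 16, 178, 89), (200, 18, 176, 81), (201, 18, 178, 112), (202, 18, 196, 91), (203, 8, 179, 165), (204, 9, 181, 189), (205, 9, 198, 134), (206, 12, 69, 104), (207, 13, 10, 179), (208, 23, 25, 131)]
200 [(197, 18, 188, 91), (198, 17, 186, 93), (199, 18, 188, 92), (200, 17, 173, 93), (201, 20, 179, 84), (202, 11, 183, 67), (203, 9, 186, 166), (204, 9, 186, 188), (205, 8, 242, 79), (206, 38, 6, 157), (207, 19, 18, 159), (208, 20, 28, 137)]
204 [(197, 18, 201, 95), (198, 17, 164, 81), (199, 19, 181, 69), (200, 19, 189, 85), (201, 17, 216, 66), (202, 12, 181, 69), (203, 8, 182, 172), (204, 9, 191, 167), (205, 10, 161, 81), (206, 18, 22, 173), (207, 16, 29, 115), (208, 11, 30, 119)]
208 [(197, 16, 190, 82), (198, 19, 208, 87), (199, 19, 184, 94), (200, 18, 192, 93), (201, 12, 182, 73), (202, 5, 167, 81), (203, 9, 183, 85), (204, 9, 217, 74), (205, 11, 47, 131), (206, 26, 9, 193), (207, 13, 21, 147), (208, 18, 31, 125)]
210 [(197, 19, 172, 74), (198, 17, 197, 88), (199, 19, 199, 87), (200, 19, 191, 96), (201, 12, 198, 89), (202, 6, 177, 88), (203, 8, 188, 87), (204, 9, 255, 48), (205, 21, 21, 172), (206, 12, 23, 165), (207, 16, 31, 138), (208, 17, 36, 140)]
```

Both views agree: the gap is 7.8 mm on -y and 12.1 mm on +y, summing with the 60 mm plate to 80 mm. So the plate must shift about 2.1 mm to +y; its yaw is fine. I'll correct, lower to about 1 mm clearance and start sliding under the leaf.

Emit:
drive_tool([
  [[0.042,0,0,0,0,0,255],[0,0,0.02,0,0,0,255],[0,0,0.02,0,0,0,255],[0,0,0,0,0,0,255],[0,0.08,0,0,0,0,255],[0,0.1,0,0,0,0,255],[0,0.1,0,0,0,0,255],[0,0.1,0,0,0,0,255],[0,0,0,0,0,0,255],[0,0,0,0,0,0,255]],
])

```text
time_s: 9.5
eef_pos: [0.4582, 0.1722, 0.2161]
eef_rot: [-0.0, 0.744, 0.668, -0.0]
wrist_force: [0.2, -0.0, -1.4]
opening: 0.135
```

```bash
python3 - <<'E'
from h import *
to(.4387,.1724,.217,-6.1)
d=snap('scene','scene4.png'); margin(d,.035,range(166,176));np.savez('scene4.npz',**d)
c=snap('top'); print(gap(c,.035)[0]);np.savez('top4.npz',**c)
b=cv2.resize(d['pixels'][140:210,280:335,::-1],(408,520),interpolation=cv2.INTER_CUBIC)
a=cv2.resize(c['pixels'][150:230,160:220,::-1],(390,520),interpolation=cv2.INTER_CUBIC)
cv2.imwrite('pics/c4.png',np.hstack([a,b]))
E
```

```text
pos [0.4582 0.1722 0.2161] units [-0.037 -0.388 -0.018] turn [-0.002  0.    -0.004] F [ 0.2 -0.  -1.4] op 0.135 t 9.5
plate [ -6.62 497.2  197.98] 10 housing [ -5.4  503.5  207.17] 20 margin +y (want 10): 9.8
[(27, -5.75, np.float32(510.84396), np.float32(124.693146), 129.81423950195312), (13, -3.1, np.float32(498.54752), np.float32(135.23505), 137.32598876953125)]
```

View pics/c4.png

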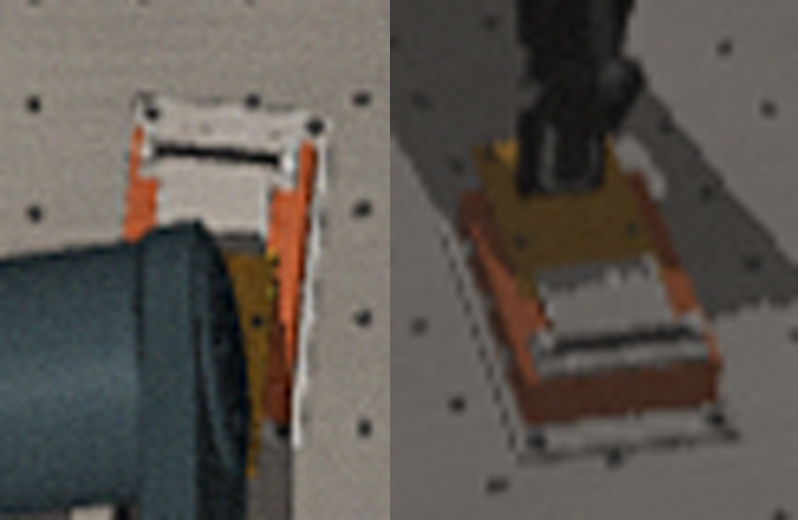

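The plate's front edge is now at the leaf lip (crop scene (535,290)), the leaf looks unmoved and the margins are about 9.8 and 9.0 mm. Continuing.

Emit:
drive_tool([
  [[0,0.06,0,0,0,0,255],[0,0.08,0,0,0,0,255],[0,0.08,0,0,0,0,255],[0,0.08,0,0,0,0,255],[0,0.06,0,0,0,0,255],[0,0.04,0,0,0,0,255],[0,0,0,0,0,0,255],[0,0,0,0,0,0,255]],
])

```text
time_s: 10.4
eef_pos: [0.4779, 0.1701, 0.2161]
eef_rot: [-0.0, 0.744, 0.668, -0.0]
wrist_force: [0.4, -0.9, -2.0]
opening: 0.129
```

Emit:
drive_tool([
  [[0,0.02,0,0,0,0,255],[0,0.02,0,0,0,0,255],[0,0,0,0,0,0,255]],
])

```text
time_s: 10.7
eef_pos: [0.4801, 0.1699, 0.2163]
eef_rot: [0.0, 0.744, 0.668, 0.0]
wrist_force: [0.3, -0.2, -2.6]
opening: 0.127
```

Emit:
drive_tool([
  [[0,0.02,0,0,0,0,255],[0,0.01,0,0,0,0,255],[0,0,0,0,0,0,255]],
])

```text
time_s: 11.0
eef_pos: [0.4816, 0.1697, 0.2162]
eef_rot: [0.0, 0.744, 0.668, 0.0]
wrist_force: [1.0, 0.5, -1.2]
opening: 0.132
```

Emit:
drive_tool([
  [[0,0.01,0,0,0,0,255],[0,0.01,0,0,0,0,255],[0,0.01,0,0,0,0,255],[0,0,0,0,0,0,255]],
])

```text
time_s: 11.4
eef_pos: [0.4831, 0.1696, 0.2162]
eef_rot: [0.0, 0.744, 0.668, 0.0]
wrist_force: [-0.2, -0.3, -1.6]
opening: 0.132
```

Emit:
drive_tool([
  [[0,0.01,0,0,0,0,255],[0,0.01,0,0,0,0,255],[0,0,0,0,0,0,255]],
])

```text
time_s: 11.7
eef_pos: [0.484, 0.1695, 0.2162]
eef_rot: [0.0, 0.744, 0.668, 0.0]
wrist_force: [-0.3, -0.9, -1.1]
opening: 0.131
```

Emit:
drive_tool([
  [[0,0.01,0,0,0,0,255],[0,0.01,0,0,0,0,255],[0,0,0,0,0,0,255]],
])

```text
time_s: 12.0
eef_pos: [0.4851, 0.1694, 0.2162]
eef_rot: [0.0, 0.744, 0.668, 0.0]
wrist_force: [-0.2, -0.3, -1.8]
opening: 0.13
```

Emit:
drive_tool([
  [[0,0.01,0,0,0,0,255],[0,0.01,0,0,0,0,255],[0,0,0,0,0,0,255]],
])

```text
time_s: 12.3
eef_pos: [0.4856, 0.1693, 0.216]
eef_rot: [-0.0, 0.744, 0.668, -0.0]
wrist_force: [-2.8, -0.8, -0.9]
opening: 0.128
```

Contact with the stop seems to begin. One more small step to confirm, then a lateral check.

Emit:
drive_tool([
  [[0,0.01,0,0,0,0,255],[0,0,0,0,0,0,255]],
])

```text
time_s: 12.5
eef_pos: [0.4858, 0.1693, 0.2158]
eef_rot: [-0.001, 0.744, 0.668, -0.001]
wrist_force: [-4.6, 0.7, -0.1]
opening: 0.13
```

```bash
python3 - <<'E'
from h import *
to(.4856,.1693,.216,-6.1)
d=snap('scene','scene5.png'); margin(d,.0345,range(169,178));np.savez('scene5.npz',**d)
c=snap('top'); print(gap(c,.0345)[0])
b=cv2.resize(d['pixels'][140:210,280:335,::-1],(408,520),interpolation=cv2.INTER_CUBIC)
a=cv2.resize(c['pixels'][150:230,160:220,::-1],(390,520),interpolation=cv2.INTER_CUBIC)
cv2.imwrite('pics/c5.png',np.hstack([a,b]))
E
```

```text
pos [0.4858 0.1693 0.2158] units [-0.    -0.004 -0.003] turn [-0.016  0.002 -0.002] F [-4.6  0.7 -0.1] op 0.13 t 12.5
plate [ -7.47 507.22 196.48] 9 housing [ -6.16 494.4  207.87] 20 margin +y (want 10): 9.96Traceback (most recent call last):
  File "<stdin>", line 4, in <module>
  File "h.py", line 44, in gap
    vx,vy,x0,y0=cv2.fitLine(np.array(e,np.float32),cv2.DIST_HUBER,0,.01,.01).ravel()
                ~~~~~~~~~~~^^^^^^^^^^^^^^^^^^^^^^^^^^^^^^^^^^^^^^^^^^^^^^^^^
cv2.error: OpenCV(4.12.0) /io/opencv/modules/imgproc/src/linefit.cpp:618: error: (-215:Assertion failed) npoints2 >= 0 || npoints3 >= 0 in function 'fitLine'
```

The stop is reached: the arm stalled at x ≈ 0.4857 with Fx about -4.6 N, and the +y margin is 9.96 mm. Now press down in small steps.

Emit:
drive_tool([
  [[0,0,0.01,0,0,0,255],[0,0,0,0,0,0,255]],
])

```text
time_s: 12.8
eef_pos: [0.4858, 0.1693, 0.2156]
eef_rot: [-0.001, 0.744, 0.668, -0.001]
wrist_force: [-6.7, -0.1, 3.9]
opening: 0.129
```

Emit:
drive_tool([
  [[0,0,0.01,0,0,0,255],[0,0,0,0,0,0,255]],
])

```text
time_s: 13.0
eef_pos: [0.4858, 0.1693, 0.2156]
eef_rot: [-0.001, 0.744, 0.668, -0.001]
wrist_force: [-9.1, 0.2, 6.8]
opening: 0.131
```

Emit:
drive_tool([
  [[0,0,0,0,0,0,255],[0,0,0,0,0,0,255],[0,0,0,0,0,0,255]],
])

```text
time_s: 13.3
eef_pos: [0.4858, 0.1693, 0.2156]
eef_rot: [-0.001, 0.744, 0.668, -0.001]
wrist_force: [-8.6, -0.3, 8.0]
opening: 0.128
```

```bash
python3 - <<'E'
from h import *
to(.4856,.1693,.216,-6.1); print(ctrl.get_obs()['torque'])
d=snap('scene','scene5.png'); margin(d,.034,range(169,178))
c=snap('top')
b=cv2.resize(d['pixels'][140:210,280:335,::-1],(408,520),interpolation=cv2.INTER_CUBIC)
a=cv2.resize(c['pixels'][150:230,160:220,::-1],(390,520),interpolation=cv2.INTER_CUBIC)
cv2.imwrite('pics/c5.png',np.hstack([a,b]))
E
```

```text
pos [0.4858 0.1693 0.2156] units [-0.001 -0.003 -0.008] turn [-0.016  0.003 -0.001] F [-8.6 -0.3  8. ] op 0.128 t 13.3
[-0.01620993  1.24084356 -0.02038107]
plate [ -8.15 506.85 197.05] 9 housing [ -6.15 494.41 207.91] 20 margin +y (want 10): 9.47
```

View pics/c5.png

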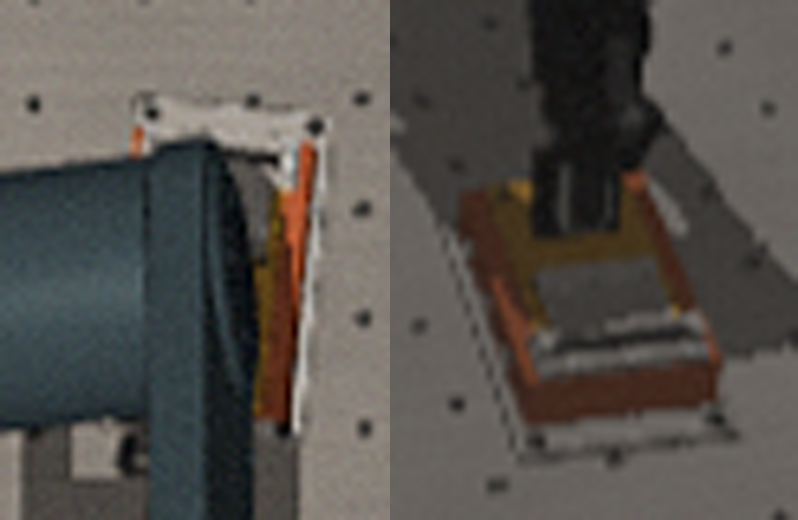

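The leaf lies flat over the plate's front, and the plate reaches the stop. The force is about 8 N measured, plus about 2 N cover weight. The forward push (8.6 N) pitches it slightly nose-down by 0.13°, so I'll ease it and level the plate.

Emit:
drive_tool([
  [[0,-0.01,0,-0.02,0,0,255],[0,0,0,0,0,0,255],[0,0,0,0,0,0,255]],
])

```text
time_s: 13.7
eef_pos: [0.4853, 0.1694, 0.2155]
eef_rot: [0.0, 0.744, 0.668, 0.0]
wrist_force: [-8.6, 0.6, 7.7]
opening: 0.13
```

```bash
python3 - <<'E'
from h import *
to(.4856,.1693,.216,-6.1); print(ctrl.get_obs()['torque'])
E
```

```text
pos [0.4853 0.1694 0.2155] units [-0.     0.006 -0.009] turn [ 0.003  0.003 -0.001] F [-8.6  0.6  7.7] op 0.13 t 13.7
[-0.00699592  1.30445081 -0.05329437]
```

Emit:
drive_tool([
  [[0,-0.01,0,-0.01,0,0,255],[0,0,0,0,0,0,255],[0,0,0,0,0,0,255]],
])

```text
time_s: 14.0
eef_pos: [0.485, 0.1694, 0.2156]
eef_rot: [0.001, 0.744, 0.668, 0.001]
wrist_force: [-7.1, 0.9, 6.5]
opening: 0.134
```

```bash
python3 - <<'E'
from h import *
to(.4856,.1693,.216,-6.1); print(ctrl.get_obs()['torque'])
E
```

```text
pos [0.485  0.1694 0.2156] units [-0.001  0.012 -0.009] turn [ 0.018  0.002 -0.001] F [-7.1  0.9  6.5] op 0.134 t 14.0
[ 0.03589673  1.23412301 -0.01213712]
```

Emit:
drive_tool([
  [[0,0,0.005,0,0,0,255],[0,0,0,0,0,0,255],[0,0,0,0,0,0,255],[0,0,0,0,0,0,255],[0,0,0,0,0,0,255]],
])

```text
time_s: 14.5
eef_pos: [0.485, 0.1694, 0.2156]
eef_rot: [0.001, 0.744, 0.668, 0.001]
wrist_force: [-7.8, -0.7, 9.1]
opening: 0.129
```

```bash
python3 - <<'E'
from h import *
to(.4856,.1693,.216,-6.1); print(ctrl.get_obs()['torque'])
d=snap('scene'); margin(d,.034,range(169,178)); c=snap('top')
b=cv2.resize(d['pixels'][140:210,280:335,::-1],(408,520),interpolation=cv2.INTER_CUBIC)
a=cv2.resize(c['pixels'][150:230,160:220,::-1],(390,520),interpolation=cv2.INTER_CUBIC)
cv2.imwrite('pics/c6.png',np.hstack([a,b]))
E
```

```text
pos [0.485  0.1694 0.2156] units [-0.001  0.012 -0.009] turn [ 0.017  0.002 -0.001] F [-7.8 -0.7  9.1] op 0.129 t 14.5
[ 0.01820911  1.45074964 -0.00365221]
plate [ -8.67 507.06 196.68] 9 housing [ -6.32 498.79 207.48] 20 margin +y (want 10): 9.86
```

View pics/c6.png

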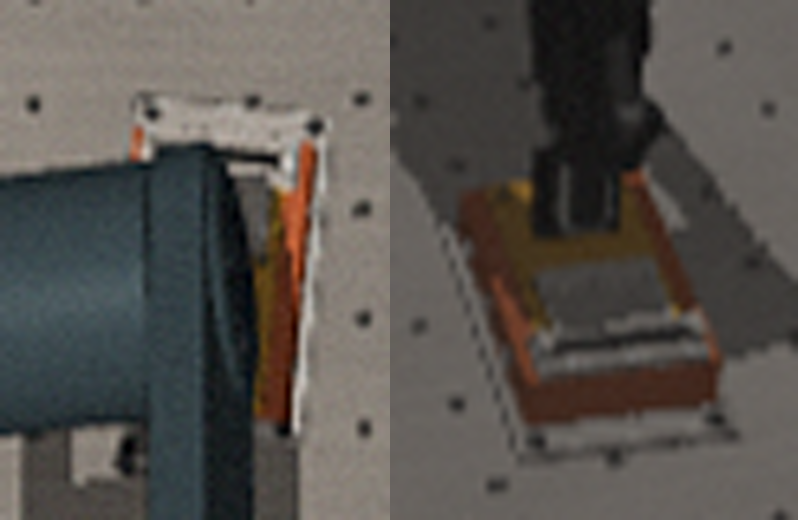

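The last view shows the leaf flat over the plate's front, the cavity covered and even margins. Force is steady at about 9 N, the moments are balanced and the cover is still gripped. Handing in.

```bash
python3 -c "
from bench import ctrl
print(ctrl.hand_in())"
```

```text
the job is handed in; nothing more can be done
None
```

I gripped the small brass cover, not the purple or the larger brass look-alike, and slid it under the leaf until it met the stop block. I then pressed it flat and handed the job in at 14.5 s, still holding it down.

**Last checks:**
- **Position:** the +y margin reads 9.9 mm where 10 mm is ideal. The -y margin was last readable at about 9 mm, before the arm hid that side from the top camera.
- **Push:** the wrist reads about 9 N upward, plus about 2 N of cover weight, so the press is roughly 11 N. About 8 N holds the cover against the stop.
- **Seating:** the leaf looks flat in both views, and the moments suggest the plate bears evenly on the housing.

**Disagreements:**
- **Yaw:** the last camera fit of the plate's yaw read -8.7°, against about -6.2° for the housing. It used a short, partly hidden edge, so I trusted the tool's yaw of -6.1° and the near-zero twisting moment.
- **Tilt:** the tool is about 0.14° off vertical, left that way to even the pressure.

I did not re-measure the jar, screwdriver and tray at the end, but nothing came near them.

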